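# Pack the last egg and close the egg case

## Robot

A 6-joint arm with a two-finger parallel gripper is mounted at the origin on a cart in front of the work surface, level with it; the furniture and walls round the work are solid. World frame = base frame: x ahead of the robot, y to its left, z up, the work surface at z = 0. Lengths are in m, angles in rad, forces in N, time in s.
With the tool pointing down it reaches from about 0.3 to 0.775 m from the base axis. Payload 14.6 kg.
Tool frame: the origin (TCP) lies midway between the tips of the shut fingers; the grasp point (between the pads) lies grip_depth behind it (grip_depth is the distance from the TCP to the grasp point, in m); z points along the fingers, x is the direction in which the jaws open and shut, and the axes are right-handed (so a half turn about z gives the same grasp; the last joint's range is limited). The gripper opens to 94 mm and grips with 3 to 60 N. Pads are 16 mm wide; open, the fingers measure 119 mm over their backs; the gripper's body (75 mm by 177 mm) begins 78 mm behind the grasp point.
Start: joints at [1.215, 0.3, 1.521, -0, 1.321, -0.067], TCP at [0.157, 0.527, 0.205] pointing down, gripper open.
Joint ranges: [-3.03, 3.03], [-0.79, 2.21], [0.23, 2.52], [-1.04, 4.18], [0, 3.07], [-2.55, 2.55]. Speed limits (rad/s): [2.22, 2.22, 2.57, 3.14, 3.14, 3.14].

## Interface

Orientations are given as a unit quaternion [w, x, y, z].
In Python, from workcell import * gives the robot as it stands. The module is installed in compiled form; this text tells all that it offers.
- The arm moves only by the shell command python3 -m creep 'ROWS' [FORCE]. ROWS is JSON, one flat list of numbers, 7 for each row, row after row: the shift along the tool's x, y, z in m, then the turn, a rotation vector about the tool's x, y, z in degrees, then the opening in per cent of the stroke, from 0 (shut) to 100 (fully open). A call has 1 to 12 rows; each row is the pose to reach, as a shift and turn from the pose commanded when the call began, along the tool's axes at that moment; what a row does not reach only later rows make up. A row lasts 1/8 s, in which the tool goes at most 62.5 mm and 10.7 degrees, less where a joint would pass 70% of its speed; a pose out of reach is approached as far as the arm can. A call with a gripper value outside its range is refused whole. The fingers move at their own pace and stop on an object; FORCE is the grip in N (left out, the last holds). Time passes only in rows, so rows that repeat a pose let the fingers close. It gives the time, the measured TCP pose, the force and the opening at its end, in the units of the state.
- get_state(): the state, without advancing time (a new reading comes with each control period).
- snapshot(name): name is "side" or "top"; returns (picture, depth): 384x512x3 uint8, red, green, blue; 384x512 float32, m along the optical axis (not along the pixel's ray), 0 where there is no reading.
- camera_model(name): a dict with "vfov" (degrees; the focal length in pixels is half the picture's height over the tangent of half this angle, whatever the lens; pixels are square), "cx", "cy" (the principal point, pixels), "pose" (4x4, takes a point from camera to world coordinates). Camera axes: x right, y down, z forward; pixel columns grow to the right and rows downward; lengths in m; the calibration is good to about 2 mm. A picture is of the moment at which its call begins. camera_model takes no time and is no camera call.
- job_done(): hands the job in, once; it reports no verdict.
The state is a dict: "time_s": time; "joints": joint angles; "qd": joint speeds; "joint_efforts": joint torques, N m; "ee_pos": TCP position; "ee_rot": TCP orientation; "force": force on the tool from outside, world axes, zero at the start; "ft_torque": the same for the moment, N m; "opening": opening from 0.0 (shut) to 1.0 (fully open).
Only numpy, scipy, OpenCV 4.12 (cv2) and the standard library are available. Lean on these libraries where they do the work, as an engineer would, in place of code of your own. Each camera call takes 0.05 s, during which the arm holds its last target. There are 200 camera calls.

## Task

The egg on the scale has been weighed: gently pack it, pointed end down and standing straight, into the empty cup of the open egg case on the sloping stand, leaving the eggs already in the case in their cups. Then lower the hinged lid over the eggs without slamming it, and press its front edge down until the catch snaps and the lid is fully shut.

Things in the scene. Friction and masses are not known exactly. Their poses are not given: they have to be found in the camera images.
- last_egg: brown hen's egg, 43 mm wide (widest 32 mm above its lower end), 57 mm tall, 60 g, standing pointed end down in a small white cup on the scale; the cup's rim is 11 mm above the egg's lower end, 38 mm wide. Origin at the lower, pointed end; z up its long axis. Fragile: grip lightly across the widest part, about 20 N a finger; 40 N a finger cracks it.
- egg_scale: flat pocket scale, 69 x 125 x 16 mm, fixed, with the egg on it. Origin at the centre of its underside; y along its long side, +x to its hinged black cover, which stands open beside the egg, 36 mm or more from the egg's axis, its top 75 mm above the table. Grip the egg with the fingers closing along this y.
- cup_pad: grey felt pad on the floor of the empty cup; origin where the egg's lower end shall rest. z = axis of the cup, leaning 28 deg (0.489 rad) from vertical to the robot; x up the slope to the hinge; y along the row. Cup: hole 36 mm wide, 16 mm deep in flat black foam. Cups are 54 mm apart: put the fingers before and behind the egg (along x). Rim 65 mm off, 2 mm above the foam.
- case: grey egg case, one row of four cups, 130 x 236 mm, base 24 mm high, fixed on a steel stand that slopes 28 deg up away from the robot. Origin on the table below the middle of the case's underside, which is 47 mm above it. The frame is upright: x level, towards the hinge side; y along the row of cups and the hinge; z up.
- lid (a joint): hinge of the lid along the upper rear edge of the case, rad: 0 shut, grows as it opens, at most 2.4; starts at 1.9 to 2.2. The lid is a shell 130 x 236 x 50 mm, 0.12 kg; its stiff hinge holds it where it is left. It meets the sprung catch at 0.07 and snaps to 0 when its front edge is pressed with about 10 N.
- lid_hinge (a point): middle of the hinge line; the frame turns with the lid: y along the hinge, -x from the hinge to the lid's front edge, z out of the lid's top.
- lid_tab (a point): middle of the lid's pull tab: block 34 mm wide (y), 24 mm long (x), 9 mm thick (z) at the middle of the lid's front wall, 12 mm before the wall, at x -145.5, z +21.5 mm from lid_hinge, same axes. Pinched by its sides (closing along y) it can turn between the fingers as the lid swings. The lid's flat top is 28 mm above this point: near shut, hold the tool square to the slope.
- case_egg_a: egg already in the case, 42 mm wide, 55 mm tall; origin at its lower end
- case_egg_b: second egg in the case, 42 mm wide, 55 mm tall; origin at its lower end
- case_egg_c: third egg in the case, 43 mm wide, 56 mm tall; origin at its lower end
There are look-alikes about, which are no part of the job. What is shaped like the last_egg but orange is not meant.

How it is judged:
By the outcome, as a careful person would: the job done as asked, in the order asked, and still so for the second after the job is handed in, with the robot touching nothing.
It also fails if it takes over 58 s, if anything falls off the work surface, if the arm or the gripper's body presses on something with over 40 N, if the wrist force passes 120 N, or if a joint passes its speed limit or range.

## Working session

There is one attempt and no reset: what is moved stays moved. The work goes in short steps, Python scripts to look and compute and a shell command to move; the robot and the scene stay as the last step left them, time stands still between calls to the robot, and variables do not carry over. Pictures are saved under pics/ and viewed, about 8 in all and at most 12, crops included, and the job is handed in when it is done.

```bash
mkdir -p pics
cat > h.py <<'E'
import numpy as np, cv2
from workcell import *
from scipy.spatial.transform import Rotation as R
def cam(n):
    m=camera_model(n); f=192/np.tan(np.radians(m["vfov"])/2); return m,f
def ray(n,u,v):
    m,f=cam(n); P=np.array(m["pose"]); d=P[:3,:3]@np.array([(u-m["cx"])/f,(v-m["cy"])/f,1]); return P[:3,3],d
def pz(n,u,v,z):
    o,d=ray(n,u,v); return o+d*(z-o[2])/d[2]
def pd(n,u,v,dep):
    o,d=ray(n,u,v); return o+d*dep
def cloud(n,dep):
    m,f=cam(n); P=np.array(m["pose"]); v,u=np.mgrid[:384,:512]
    c=np.stack([(u-m["cx"])/f*dep,(v-m["cy"])/f*dep,dep],-1); return c@P[:3,:3].T+P[:3,3]
def proj(n,p):
    m,f=cam(n); P=np.array(m["pose"]); c=P[:3,:3].T@(np.array(p)-P[:3,3]); return f*c[0]/c[2]+m["cx"],f*c[1]/c[2]+m["cy"]
def snap(n,name):
    a,d=snapshot(n); cv2.imwrite(f"pics/{name}.png",a[:,:,::-1]); np.save(f"pics/{name}.npy",d); return a,d
def delta(p,Rm,st=None):
    """TCP target -> shift & rotvec deg in current tool axes"""
    st=st or get_state(); q=st["ee_rot"]; R0=R.from_quat([*q[1:],q[0]])
    return R0.inv().apply(np.array(p)-st["ee_pos"])*1000,(R0.inv()*R.from_matrix(Rm)).as_rotvec(degrees=True)
E
python3 - <<'E'
from h import *
s=get_state(); print({k:np.round(v,3) for k,v in s.items()}); 
import workcell; print([k for k in dir(workcell) if k[0]!='_'])
for n in("side","top"):
    m,f=cam(n);print(n,f,m["cx"],m["cy"],np.round(m["pose"],3).tolist()); snap(n,n+"0")
a=cv2.imread("pics/side0.png");b=cv2.imread("pics/top0.png")
cv2.imwrite("pics/both.png",cv2.resize(np.vstack([a,b]),None,fx=.78,fy=.78))
E
```

```text
{'time_s': np.float64(0.0), 'joints': array([ 1.215,  0.3  ,  1.522, -0.   ,  1.321, -0.067]), 'qd': array([-0.001, -0.001, -0.001, -0.001, -0.001, -0.001]), 'joint_efforts': array([-0.0000e+00, -5.3181e+01, -3.5274e+01,  7.1000e-02,  2.4000e-02,
       -0.0000e+00]), 'ee_pos': array([0.157, 0.527, 0.205]), 'ee_rot': array([ 0.   ,  0.802,  0.598, -0.001]), 'force': array([ 0.284,  0.148, -0.253]), 'ft_torque': array([-0.006, -0.009,  0.029]), 'opening': np.float64(1.0)}
['Unreachable', 'camera_model', 'get_state', 'grip_depth', 'job_done', 'snapshot']
side 479.7532192202282 245.75598708289948 189.54563513312775 [[-0.999, -0.038, 0.022, 0.503], [-0.044, 0.872, -0.488, 0.659], [-0.0, -0.489, -0.872, 1.158], [0.0, 0.0, 0.0, 1.0]]
top 411.5702425473065 253.3742273861665 192.73619097512443 [[0.007, -0.99, 0.144, 0.409], [-1.0, -0.004, 0.018, 0.026], [-0.017, -0.144, -0.989, 0.915], [0.0, 0.0, 0.0, 1.0]]
```

View pics/side0.png

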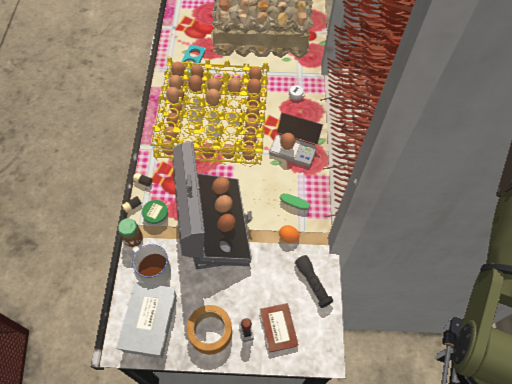

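View pics/top0.png

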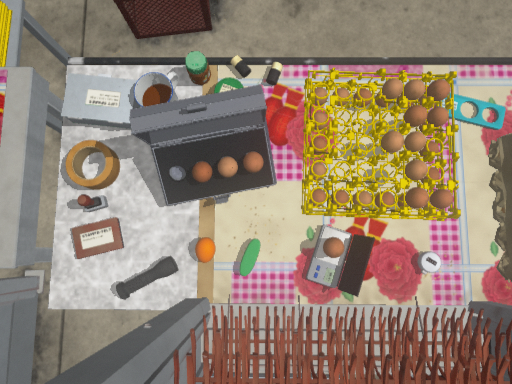

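Candidates for the egg: brown egg in the white cup on the scale (top 333,246; side 288,141). Look-alikes are the orange one (top 205,249), the tray eggs (top 390-455, 85-200), the case eggs (top 202,171; 228,166; 253,161) and the small cup at top 84,201. I choose the one on the scale. Next: a close crop and measurements.

Run:
```python
from h import *
a=cv2.imread("pics/side0.png");b=cv2.imread("pics/top0.png")
c1=cv2.resize(b[215:305,295:385],(400,400),interpolation=3);c2=cv2.resize(a[100:190,255:345],(400,400),interpolation=3)
c3=cv2.resize(b[80:210,125:285],(400,200*13//8),interpolation=3)[:200];
cv2.imwrite("pics/crop1.png",np.hstack([c1,c2]))
c3=cv2.resize(b[80:210,125:285],(400,325),interpolation=3);c4=cv2.resize(a[135:275,165:265],(400,560),interpolation=3)
o=np.zeros((560,800,3),np.uint8);o[:325,:400]=c3;o[:,400:]=c4;cv2.imwrite("pics/crop2.png",o)
for n in("side","top"):
    im=cv2.imread(f"pics/{n}0.png");d=np.load(f"pics/{n}0.npy");C=cloud(n,d)
    hsv=cv2.cvtColor(im,cv2.COLOR_BGR2HSV); m=((hsv[...,0]<18)&(hsv[...,1]>90)&(hsv[...,2]>50)).astype(np.uint8)
    m=cv2.morphologyEx(m,cv2.MORPH_OPEN,np.ones((3,3)))
    k,l,st,ce=cv2.connectedComponentsWithStats(m)
    for i in range(1,k):
        if 60<st[i,4]<900:
            q=C[(l==i)&(d>0)]
            if len(q) and .1<q[:,0].mean()<.8: print(n,st[i],ce[i].round(1),np.median(q,0).round(3),"ztop",np.percentile(q[:,2],95).round(3))
C=cloud("top",np.load("pics/top0.npy"))
print("obstacle column 400/300/250/120: x,y,z");
for u in(120,190,250,330,400):
    print(u,[tuple(C[v,u].round(2).tolist()) for v in range(260,384,12)])
```

```text
side [219   0  12  11 108] [224.5   4.6] [ 0.621 -0.549  0.154] ztop 0.162
side [240   0  11  10  85] [244.2   4.1] [ 0.561 -0.551  0.155] ztop 0.163
side [257   1  12  23 205] [262.2  11. ] [ 0.505 -0.537  0.154] ztop 0.162
side [295  12  12  14 119] [300.5  17.7] [ 0.389 -0.501  0.152] ztop 0.163
side [312  12  15  17 139] [320.4  19.7] [ 0.301 -0.677 -0.   ] ztop 0.005
side [176  16  38  23 483] [194.2  28.2] [ 0.735 -0.611 -0.   ] ztop 0.004
side [309  31   8  10  64] [312.1  35.7] [ 0.334 -0.593 -0.   ] ztop 0.004
side [167  62  18  42 495] [175.5  82.5] [ 0.748 -0.283  0.098] ztop 0.108
side [189  65  14  27 308] [195.7  77.7] [ 0.691 -0.294  0.097] ztop 0.109
side [248  67  13  26 298] [254.3  80. ] [ 0.52  -0.29   0.098] ztop 0.108
side [206  78  16  28 344] [213.2  91. ] [ 0.636 -0.244  0.098] ztop 0.109
side [228  78  13  14 161] [234.   84.8] [ 0.578 -0.279  0.097] ztop 0.108
side [312 109  13  11  66] [318.2 114.1] [ 0.324 -0.261  0.   ] ztop 0.004
side [340 111   7  12  61] [342.7 116.1] [ 0.291 -0.09   0.213] ztop 0.224
side [265 116  13  11 108] [271.2 121.1] [ 0.466 -
[... 4299 characters left out ...]
8, 0.1, 0.46)]
250 [(0.39, 0.05, 0.02), (0.37, 0.05, -0.0), (0.34, 0.05, 0.0), (0.32, 0.05, -0.0), (0.3, 0.05, 0.1), (0.28, 0.05, 0.08), (0.26, 0.05, 0.08), (0.23, 0.05, 0.08), (0.24, 0.04, 0.2), (0.18, 0.05, 0.04), (0.24, 0.04, 0.33)]
330 [(0.39, -0.12, 0.02), (0.37, -0.12, 0.02), (0.34, -0.12, 0.02), (0.32, -0.12, -0.0), (0.3, -0.11, 0.09), (0.3, -0.09, 0.22), (0.28, -0.09, 0.21), (0.29, -0.07, 0.33), (0.27, -0.07, 0.33), (0.26, -0.07, 0.33), (0.24, -0.07, 0.33)]
400 [(0.4, -0.28, -0.0), (0.37, -0.28, 0.0), (0.34, -0.28, -0.0), (0.32, -0.27, 0.0), (0.31, -0.24, 0.1), (0.27, -0.27, 0.0), (0.31, -0.16, 0.35), (0.24, -0.24, 0.08), (0.21, -0.24, 0.08), (0.29, -0.12, 0.46), (0.28, -0.12, 0.46)]
```

View pics/crop1.png

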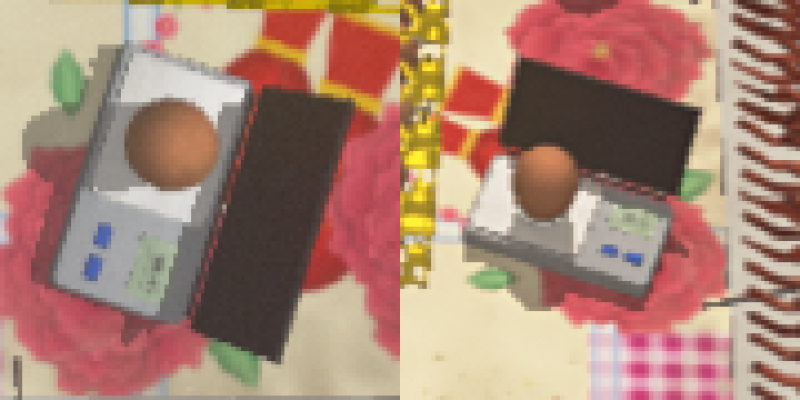

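View pics/crop2.png

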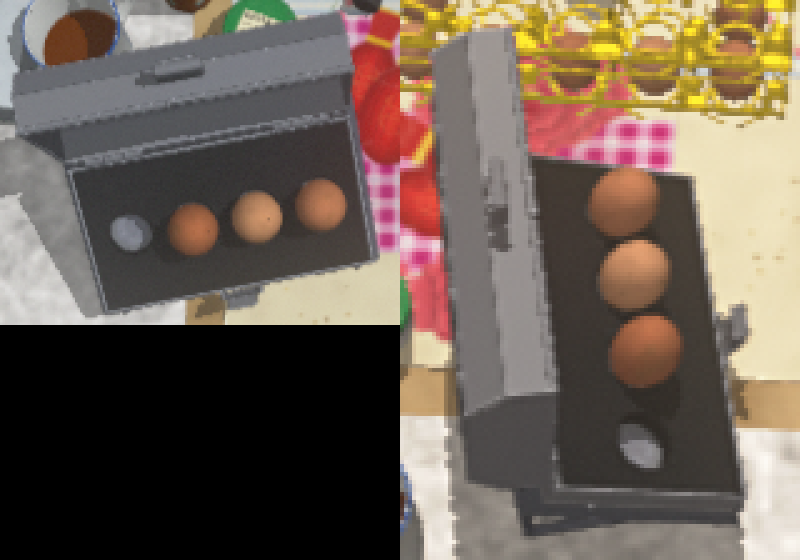

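Run:
```python
from h import *
C=cloud("side",np.load("pics/side0.npy"))
for u in(335,350,370,400,430,470,500):
    print(u,[tuple(C[v,u].round(2).tolist()) for v in range(4,384,34)])
for n in("side","top"):
    P=cloud(n,np.load(f"pics/{n}0.npy")).reshape(-1,3); P=P[(P[:,2]>.03)&(P[:,0]>-.2)&(P[:,0]<.34)]
    for y in np.arange(-.7,.3,.08):
        q=P[abs(P[:,1]-y)<.04]
        if len(q): print(n,y.round(2),len(q),"x",q[:,0].min().round(2),q[:,0].max().round(3),"z",q[:,2].max().round(2), "maxx by z",[(z,q[abs(q[:,2]-z)<.05][:,0].max().round(3)) for z in(.1,.2,.3,.4,.5,.6,.7,.8) if (abs(q[:,2]-z)<.05).any()])
```

```text
335 [(0.31, -0.42, 0.27), (0.29, -0.41, 0.16), (0.27, -0.42, 0.02), (0.29, -0.22, 0.09), (0.29, -0.1, 0.09), (0.28, -0.04, 0.01), (0.29, 0.06, 0.01), (0.31, 0.19, 0.08), (0.3, 0.25, -0.0), (0.3, 0.34, -0.0), (0.3, 0.42, 0.0), (0.17, 0.38, -0.8)]
350 [(0.27, -0.42, 0.28), (0.29, -0.23, 0.34), (0.3, -0.1, 0.35), (0.27, -0.13, 0.21), (0.28, -0.02, 0.21), (0.26, -0.0, 0.08), (0.3, 0.19, 0.26), (0.27, 0.19, 0.09), (0.22, 0.19, -0.17), (0.16, 0.19, -0.52), (0.11, 0.24, -0.81), (0.12, 0.37, -0.8)]
370 [(0.22, -0.42, 0.27), (0.21, -0.36, 0.21), (0.29, 0.0, 0.46), (0.3, 0.09, 0.47), (0.31, 0.17, 0.48), (0.29, 0.19, 0.4), (0.26, 0.19, 0.26), (0.22, 0.19, 0.08), (0.17, 0.19, -0.16), (0.09, 0.19, -0.51), (0.03, 0.24, -0.8), (0.04, 0.37, -0.8)]
400 [(0.26, -0.05, 0.58), (0.27, 0.03, 0.58), (0.31, 0.18, 0.66), (0.29, 0.19, 0.59), (0.27, 0.19, 0.51), (0.24, 0.19, 0.4), (0.2, 0.19, 0.26), (0.15, 0.19, 0.09), (0.09, 0.19, -0.15), (-0.01, 0.19, -0.49), (-0.09, 0.24, -0.8), (-0.08, 0.36, -0.8)]
430 [(0.31, 0.19, 0.78), (0.29, 0.19, 0.73), (0.27, 0.19, 0.67), (0.25, 0.19, 0.59), (0.22, 0.19, 0.51), (0.1
[... 3071 characters left out ...]
), (0.2, np.float64(0.308)), (0.3, np.float64(0.308)), (0.5, np.float64(0.309))]
top 0.02 2915 x 0.17 0.309 z 0.48 maxx by z [(0.1, np.float64(0.308)), (0.2, np.float64(0.308)), (0.3, np.float64(0.309)), (0.4, np.float64(0.306)), (0.5, np.float64(0.308))]
top 0.1 5281 x 0.17 0.312 z 0.57 maxx by z [(0.1, np.float64(0.308)), (0.2, np.float64(0.308)), (0.3, np.float64(0.308)), (0.4, np.float64(0.308)), (0.5, np.float64(0.308)), (0.6, np.float64(0.307))]
top 0.18 4498 x 0.19 0.315 z 0.59 maxx by z [(0.1, np.float64(0.314)), (0.2, np.float64(0.313)), (0.3, np.float64(0.315)), (0.4, np.float64(0.314)), (0.5, np.float64(0.313)), (0.6, np.float64(0.313))]
top 0.26 16 x 0.33 0.34 z 0.03 maxx by z []
```

The crop confirms the brown egg in its white cup on the scale, and the empty cup at top (177,173). There is also a tall rack at x < 0.31, y < 0.19, right where the arm has to work. I look at where the arm crosses it.

Run:
```python
from h import *
a=cv2.imread("pics/side0.png")
cv2.imwrite("pics/crop3.png",cv2.resize(a[100:384,300:512],(600,600*284//212*0+600),interpolation=3))
C=cloud("side",np.load("pics/side0.npy"))
for v in range(100,330,15): print(v,[tuple(C[v,u].round(2).tolist()) for u in(480,490,500,511)])
```

```text
100 [(0.18, 0.19, 0.61), (0.17, 0.19, 0.61), (0.15, 0.19, 0.61), (0.14, 0.19, 0.61)]
115 [(0.17, 0.19, 0.58), (0.15, 0.19, 0.58), (0.14, 0.19, 0.58), (0.12, 0.19, 0.58)]
130 [(0.15, 0.19, 0.54), (0.14, 0.19, 0.54), (0.12, 0.19, 0.54), (0.1, 0.19, 0.54)]
145 [(0.13, 0.19, 0.5), (0.12, 0.19, 0.5), (0.1, 0.19, 0.5), (0.12, 0.22, 0.55)]
160 [(0.12, 0.19, 0.46), (0.1, 0.19, 0.46), (0.08, 0.19, 0.46), (0.13, 0.26, 0.56)]
175 [(0.09, 0.19, 0.4), (0.08, 0.19, 0.4), (0.06, 0.19, 0.41), (0.14, 0.29, 0.57)]
190 [(0.07, 0.19, 0.35), (0.05, 0.19, 0.35), (0.14, 0.3, 0.54), (0.14, 0.31, 0.57)]
205 [(0.05, 0.19, 0.29), (0.03, 0.19, 0.29), (0.15, 0.32, 0.54), (0.15, 0.34, 0.57)]
220 [(0.02, 0.19, 0.22), (-0.0, 0.19, 0.22), (0.15, 0.35, 0.54), (0.15, 0.36, 0.56)]
235 [(-0.01, 0.19, 0.15), (0.16, 0.36, 0.51), (0.16, 0.37, 0.54), (0.15, 0.38, 0.56)]
250 [(-0.05, 0.19, 0.06), (0.16, 0.38, 0.51), (0.16, 0.39, 0.53), (0.15, 0.4, 0.55)]
265 [(-0.09, 0.19, -0.04), (0.17, 0.41, 0.52), (0.17, 0.41, 0.54), (0.15, 0.42, 0.54)]
280 [(0.17, 0.42, 0.49), (0.18, 0.43, 0.53), (0.17, 0.43, 0.54), (0.16, 0.43, 0.54)]
295 [(0.18, 0.45, 0.5), (0.19, 0.45, 0.53), (0.16, 0.45, 0.51), (0.16, 0.45, 0.53)]
310 [(0.19, 0.47, 0.51), (0.19, 0.47, 0.53), (-0.33, 0.19, -0.44), (-0.36, 0.19, -0.43)]
325 [(0.2, 0.49, 0.52), (0.19, 0.49, 0.52), (-0.48, 0.15, -0.76), (-0.48, 0.18, -0.68)]
```

View pics/crop3.png

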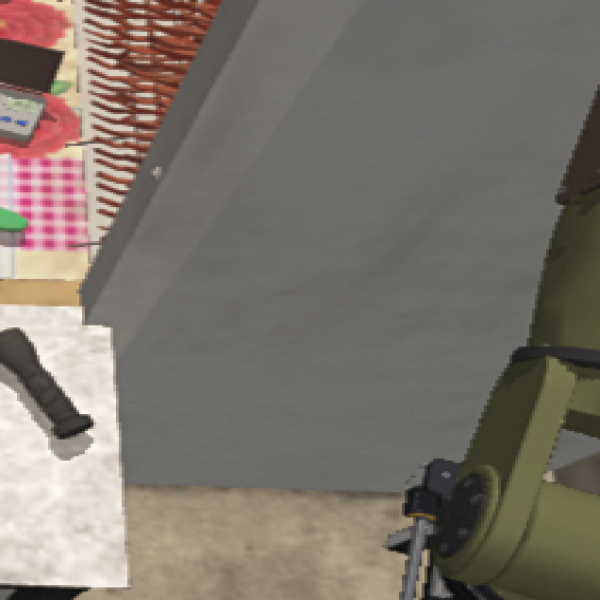

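```bash
cat > m.py <<'E'
from h import *
def eggs(n,name):
    im=cv2.imread(f"pics/{name}.png"); hsv=cv2.cvtColor(im,cv2.COLOR_BGR2HSV)
    m=((hsv[...,0]<18)&(hsv[...,1]>90)&(hsv[...,2]>50)).astype(np.uint8)
    return cv2.morphologyEx(m,cv2.MORPH_OPEN,np.ones((3,3)))
def tri(u1,u2):
    o1,d1=ray("side",*u1);o2,d2=ray("top",*u2);d1=d1/np.linalg.norm(d1);d2=d2/np.linalg.norm(d2)
    s=np.linalg.lstsq(np.c_[d1,-d2],o2-o1,rcond=None)[0];p,q=o1+d1*s[0],o2+d2*s[1];return (p+q)/2,np.linalg.norm(p-q)
def blob(n,name,box):
    x0,y0,x1,y1=box; m=eggs(n,name)[y0:y1,x0:x1]; k,l,st,ce=cv2.connectedComponentsWithStats(m); i=1+st[1:,4].argmax()
    c=cv2.findContours((l==i).astype(np.uint8),0,1)[0][0]; e=cv2.fitEllipse(cv2.convexHull(c)) ; return np.array(e[0])+[x0,y0],np.round(e[1],1)
E
python3 - <<'E'
from m import *
import workcell; print("gd",grip_depth)
B={"last":((268,126,298,152),(320,235,348,260)),"c":((212,176,234,196),(242,150,265,173)),"b":((214,194,234,213),(217,156,240,177)),"a":((217,212,238,234),(191,160,214,182))}
for k,(s,t) in B.items():
    a,ea=blob("side","side0",s);b,eb=blob("top","top0",t);p,g=tri(a,b);print(k,a.round(1),ea,b.round(1),eb,p.round(4),"gap",g.round(4))
C=cloud("top",np.load("pics/top0.npy"));
im=cv2.imread("pics/top0.png"); g=im.max(2)
# foam plane
poly=np.array([[160,150],[264,130],[270,180],[172,200]]);mk=np.zeros((384,512),np.uint8);cv2.fillPoly(mk,[poly],1)
sel=(mk>0)&(g<75); P=C[sel];P=P[P[:,2]>.03]
for _ in range(5):
    c=P.mean(0);n=np.linalg.svd(P-c,full_matrices=False)[2][2];n*=np.sign(n[2]);r=(P-c)@n;P=P[abs(r)<max(.003,2*r.std())]
print("foam",c.round(4),n.round(4),len(P),r.std(),"lean",np.degrees(np.arccos(n[2])),"yaw",np.degrees(np.arctan2(-n[1],-n[0])))
# pad
s=(mk>0)&(g>85);k,l,st,ce=cv2.connectedComponentsWithStats(s[160:185,165:190].astype(np.uint8));i=1+st[1:,4].argmax();uv=ce[i]+[165,160];print("pad px",uv,st[i])
o,d=ray("top",*uv)
for h in(0,-.008,-.016): print(h,(o+d*(((c+n*h)-o)@n/(d@n))).round(4))
# scale
Q=C.reshape(-1,3);q=Q[(abs(Q[:,0]-.41)<.1)&(abs(Q[:,1]+.12)<.09)&(Q[:,2]>.012)&(Q[:,2]<.02)]
print("scale",cv2.minAreaRect((q[:,:2]*1000).astype(np.float32)))
# cover
q=Q[(abs(Q[:,0]-.39)<.09)&(abs(Q[:,1]+.17)<.06)&(Q[:,2]>.03)&(Q[:,2]<.08)&(Q[:,1]<-.135)]
print("cover",cv2.minAreaRect((q[:,:2]*1000).astype(np.float32)),q[:,2].max())
q=Q[(Q[:,0]>.5)&(Q[:,0]<.9)&(Q[:,1]>-.05)&(Q[:,1]<.3)];print("lid zmax",q[:,2].max(),q[q[:,2].argmax()])
print("z around egg", np.percentile(C[238:258,324:343,2],[2,50,100]))
E
```

```text
gd 0.0188
last [282.6 137.9] [18.9 26.3] [333.4 247.2] [18.9 20.8] [ 0.4278 -0.1246  0.0592] gap 0.0135
c [221.1 186. ] [18.4 20. ] [252.9 161.7] [20.  20.5] [0.5957 0.0433 0.0731] gap 0.0029
b [223.3 203.1] [16.8 18.8] [227.4 166.5] [19.6 20.1] [0.5853 0.0958 0.0777] gap 0.0008
a [226.  222.1] [17.1 19.4] [201.9 171.4] [19.7 20.4] [0.5749 0.1489 0.0775] gap 0.0007
foam [0.5927 0.1227 0.0681] [-0.4611 -0.0938  0.8823] 3871 0.0012954918546476684 lean 28.073033946150126 yaw 11.502359728572387
pad px [176.375     172.5952381] [  4   6  16  14 168]
0 [0.5745 0.204  0.0672]
-0.008 [0.5761 0.2057 0.0591]
-0.016 [0.5777 0.2074 0.0511]
scale ((433.2735290527344, -125.93101501464844), (89.09634399414062, 181.7324981689453), 69.5185546875)
cover ((392.89715576171875, -155.8219451904297), (63.01696014404297, 122.72959899902344), 72.17681121826172) 0.07967101328325177
lid zmax 0.26187357859466687 [0.6508342  0.13935667 0.26187358]
z around egg [0.017016   0.06731617 0.9152971 ]
```

```bash
python3 -m creep '[-0.085,0.3,-0.06,0,0,30,100, -0.085,0.3,-0.06,0,0,30,100, -0.085,0.3,-0.06,0,0,30,100, -0.085,0.3,-0.06,0,0,30,100, -0.085,0.3,-0.06,0,0,30,100, -0.085,0.3,-0.06,0,0,30,100, -0.085,0.3,-0.06,0,0,30,100]'
python3 - <<'E'
from m import *
s=get_state();print(s["joint_efforts"].round(1),s["joints"].round(3),s["time_s"],s["force"].round(1))
p,g=tri((287.6,141),(333.7,247.6));print("last",p,g); print(pz("top",333.5,247.4,.05),pz("side",287.6,141,.05))
y=np.radians(-16.5);x=np.array([np.cos(y),np.sin(y),0]);z=np.array([0,0,-1.]);Rm=np.c_[x,np.cross(z,x),z]
print(delta([p[0],p[1],.14],Rm)); a,d=snap("side","side1"); 
C=cloud("side",d);print([tuple(C[v,u].round(2).tolist()) for u in(360,420,480) for v in(60,120,180,240)])
E
```

```text
time_s: 0.98
ee_pos: [0.4198, 0.3602, 0.265]
ee_rot: [0.0, 0.929, 0.37, -0.0]
force: [-0.6, 0.0, -0.3]
opening: 0.998
[ -2.2 -52.6 -37.3  -0.    0.1  -0.2] [ 0.643  0.269  1.422  0.     1.451 -0.115] 0.975 [-0.6  0.  -0.3]
last [ 0.41991826 -0.12665121  0.04426859] 0.0012376314743332893
[ 0.42086182 -0.12534569  0.05      ] [ 0.41973913 -0.12249186  0.05      ]
(array([-334.42185854,  353.80185381,  125.14089424]), array([1.11975449e-02, 5.35140221e-02, 5.99146978e+01]))
[(0.24, -0.29, 0.2), (0.29, 0.01, 0.33), (0.36, 0.32, 0.58), (0.35, 0.38, 0.52), (0.29, 0.19, 0.69), (0.28, 0.24, 0.62), (0.28, 0.32, 0.59), (0.11, 0.19, 0.1), (0.21, 0.19, 0.69), (0.2, 0.24, 0.63), (0.09, 0.19, 0.39), (-0.03, 0.19, 0.12)]
```

```bash
python3 -m creep '[-0.334,0.354,0.125,0,0,60,100, -0.334,0.354,0.125,0,0,60,100, -0.334,0.354,0.125,0,0,60,100, -0.334,0.354,0.125,0,0,60,100, -0.334,0.354,0.125,0,0,60,100, -0.334,0.354,0.125,0,0,60,100, -0.334,0.354,0.125,0,0,60,100, -0.334,0.354,0.125,0,0,60,100, -0.334,0.354,0.125,0,0,60,100]'
python3 - <<'E'
from m import *
s=get_state();print(s["joint_efforts"].round(1),s["joints"].round(3),s["time_s"])
y=np.radians(-16.5);x=np.array([np.cos(y),np.sin(y),0]);z=np.array([0,0,-1.]);Rm=np.c_[x,np.cross(z,x),z]
print(delta([.4205,-.1255,.038],Rm)); 
a,d=snap("side","side2");b,d2=snap("top","top2")
e=np.hstack([cv2.resize(a[90:190,230:360,::-1],(400,308),interpolation=3),cv2.resize(b[200:300,280:410,::-1],(400,308),interpolation=3)]);cv2.imwrite("pics/crop5.png",e)
E
```

```text
time_s: 2.15
ee_pos: [0.4202, -0.1279, 0.1393]
ee_rot: [-0.0, 0.989, -0.145, -0.001]
force: [-0.4, 0.2, 0.9]
opening: 0.997
[ -3.6 -38.4 -32.3  -0.2  -0.3  -1. ] [-0.379  0.126  1.896 -0.     1.121 -0.087] 2.15
(array([ -0.16715235,  -2.43532722, 101.26874755]), array([-0.00358687,  0.11990139, -0.20823856]))
```

View pics/crop5.png

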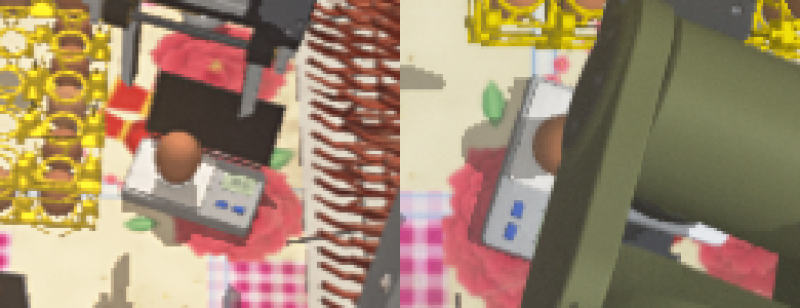

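```bash
python3 -m creep '[0,-0.001,0.04,0,0,0,100, 0,-0.001,0.08,0,0,0,100, 0,-0.001,0.102,0,0,0,100, 0,-0.001,0.102,0,0,0,100, 0,-0.001,0.102,0,0,0,100]'
python3 - <<'E'
from m import *
b,d=snap("side","side3");C=cloud("side",d)
p,e=blob("side","side3",(275,126,305,156));print(p,e, pz("side",*p,.05))
E
```

```text
time_s: 2.88
ee_pos: [0.4221, -0.1247, 0.0396]
ee_rot: [0.0, 0.99, -0.143, 0.001]
force: [1.0, -0.2, -0.1]
opening: 0.999
[284.50468636 137.42196369] [17.1 23.9] [ 0.4284699  -0.13438209  0.05      ]
```

```bash
python3 -m creep '[0,0,0.001,0,0,0,60, 0,0,0.001,0,0,0,50, 0,0,0.001,0,0,0,44, 0,0,0.001,0,0,0,35, 0,0,0.001,0,0,0,35, 0,0,0.001,0,0,0,35]' 20; python3 -m creep '[0,0,-0.01,0,0,0,35, 0,0,-0.04,0,0,0,35, 0,0,-0.09,0,0,0,35,0,0,-0.14,0,0,0,35,0,0,-0.16,0,0,0,35,0,0,-0.16,0,0,0,35]'
python3 - <<'E'
from m import *
s=get_state(); print(s["ee_pos"],s["ee_rot"])
a,d=snap("side","side4");b,d2=snap("top","top4")
u,v=map(int,proj("side",s["ee_pos"]));print(u,v)
cv2.imwrite("pics/crop6.png",cv2.resize(a[max(v-60,0):v+60,u-70:u+70,::-1],(700,600),interpolation=3))
E
```

```text
time_s: 3.68
ee_pos: [0.4213, -0.1255, 0.0374]
ee_rot: [0.0, 0.99, -0.144, -0.0]
force: [-0.1, 0.1, 0.5]
opening: 0.446
time_s: 4.42
ee_pos: [0.4217, -0.1256, 0.199]
ee_rot: [0.0, 0.99, -0.144, 0.002]
force: [0.8, 0.4, -0.6]
opening: 0.444
[ 0.42171338 -0.12558872  0.19897117] [ 3.58393766e-04  9.89594552e-01 -1.43875632e-01  1.51567839e-03]
291 106
```

View pics/crop6.png

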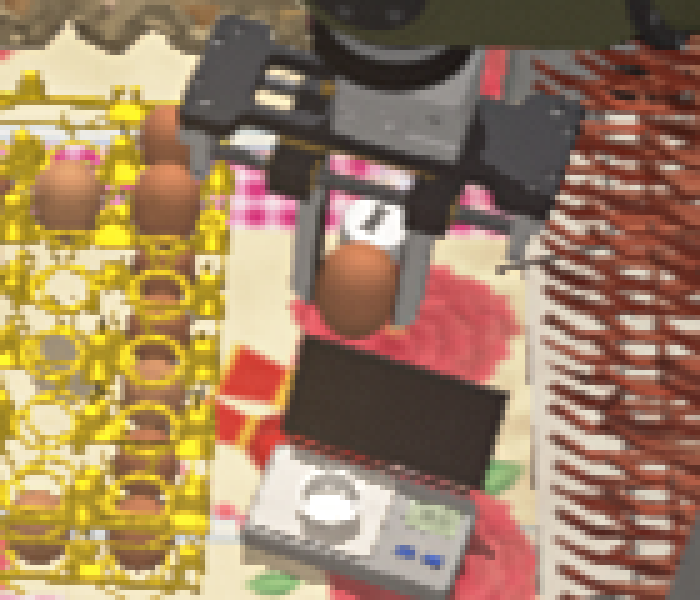

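Picture shows the egg upright between the fingers at (355,290), scale cup empty at (335,500). Now the hover over the cup.

```bash
cat >> m.py <<'E'
psi=np.radians(11.3);L=np.radians(28)
n=np.array([-np.sin(L)*np.cos(psi),-np.sin(L)*np.sin(psi),np.cos(L)]);X=np.array([np.cos(L)*np.cos(psi),np.cos(L)*np.sin(psi),np.sin(L)]);Y=np.cross(n,X)
Rt=np.c_[X,np.cross(-n,X),-n]
pad=np.array([.5805,.2055,.0523])
E
python3 - <<'E'
from m import *
print(delta(pad+n*.0985,Rt), delta(np.array([.47,.05,.22]),Rt))
C=np.r_[cloud("side",np.load("pics/side0.npy")).reshape(-1,3),cloud("top",np.load("pics/top0.npy")).reshape(-1,3)]
h0=np.array([np.cos(psi),np.sin(psi),0]);q=C-[.573,.204,0]
a,b=q@h0,q@[-np.sin(psi),np.cos(psi),0]
for z in(.11,.14,.17,.2,.23,.25,.26):
    s=(abs(C[:,2]-z)<.006)&(abs(b+.06)<.14)&(a>.02)&(a<.2);print(z,s.sum(),np.percentile(a[s],[1,10,50,90,99]).round(3) if s.any() else "")
E
```

```text
(array([  17.94024982, -340.93079117,   57.48858454]), array([  6.78684938,  27.49215653, -27.29148729])) (array([  -2.8818685 , -182.00684596,  -23.23450714]), array([  6.78684938,  27.49215653, -27.29148729]))
0.11 1742 [0.056 0.06  0.072 0.084 0.087]
0.14 71 [0.055 0.058 0.072 0.099 0.104]
0.17 85 [0.052 0.053 0.076 0.101 0.102]
0.2 75 [0.048 0.051 0.075 0.099 0.099]
0.23 3122 [0.045 0.049 0.07  0.086 0.091]
0.25 60 [0.053 0.059 0.06  0.067 0.069]
0.26 186 [0.058 0.059 0.063 0.067 0.068]
```

```bash
python3 -m creep '[-0.001,-0.045,-0.01,1.7,6.9,-6.8,35, -0.002,-0.09,-0.023,3.4,13.7,-13.6,35, -0.003,-0.14,-0.023,5.1,20.6,-20.5,35, -0.003,-0.182,-0.023,6.79,27.49,-27.29,35, 0.004,-0.23,0,6.79,27.49,-27.29,35, 0.01,-0.28,0.02,6.79,27.49,-27.29,35, 0.018,-0.321,0.04,6.79,27.49,-27.29,35, 0.018,-0.341,0.057,6.79,27.49,-27.29,35, 0.018,-0.341,0.057,6.79,27.49,-27.29,35, 0.018,-0.341,0.057,6.79,27.49,-27.29,35, 0.018,-0.341,0.057,6.79,27.49,-27.29,35]'
python3 - <<'E'
from m import *
s=get_state();print(s["joint_efforts"].round(1),s["time_s"])
print(delta(pad+n*.0985,Rt))
a,d=snap("side","side5");b,d2=snap("top","top5")
e=np.hstack([cv2.resize(a[150:280,170:300,::-1],(400,400),interpolation=3),cv2.resize(b[80:210,130:260,::-1],(400,400),interpolation=3)]);cv2.imwrite("pics/crop7.png",e)
print("proj TCP,endegg",proj("side",s["ee_pos"]),proj("side",s["ee_pos"]-n*.0185),proj("side",pad),proj("side",pad+n*.016))
E
```

```text
time_s: 5.9
ee_pos: [0.5358, 0.1955, 0.1411]
ee_rot: [-0.024, 0.965, 0.095, 0.242]
force: [-0.2, 0.2, 0.7]
opening: 0.448
[  0.2 -42.6 -32.   -0.1  -1.3   0. ] 5.9
(array([-1.2377496 , -0.99755976,  1.43097887]), array([ 0.04399635, -0.09065282, -0.03675877]))
proj TCP,endegg (np.float64(240.43308762736143), np.float64(229.1757631775423)) (np.float64(236.85030643338217), np.float64(232.5863053271352)) (np.float64(222.5542648610666), np.float64(247.0677031982666)) (np.float64(225.34696660024213), np.float64(244.41798818548057))
```

View pics/crop7.png

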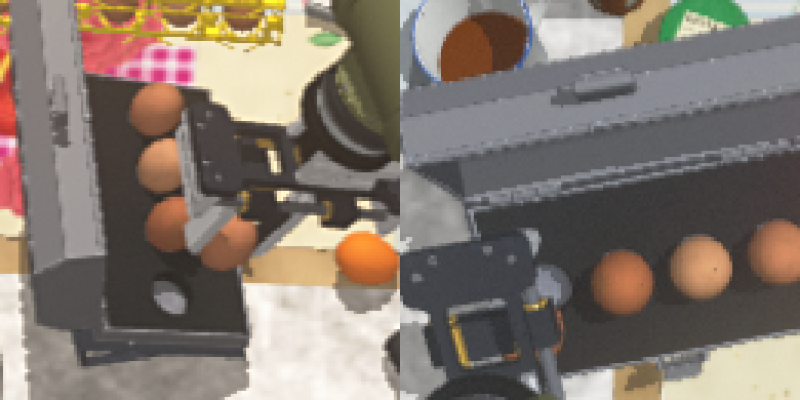

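Side view: hole centre at (225.2,245.2), predicted (225.3,244.4), so within about 1.5 mm. Egg hangs straight. Descend.

```bash
python3 -m creep '[-0.001,-0.001,0.025,0,0,0,35, -0.001,-0.001,0.045,0,0,0,35, -0.001,-0.001,0.06,0,0,0,35, -0.001,-0.001,0.068,0,0,0,35, -0.001,-0.001,0.072,0,0,0,35, -0.001,-0.001,0.072,0,0,0,35]'
python3 - <<'E'
from m import *
s=get_state();print(s["force"].round(1),delta(pad+n*.0185,Rt))
E
python3 -m creep '[0,0,0.002,0,0,0,35, 0,0,0.004,0,0,0,35, 0,0,0.004,0,0,0,35]'
python3 - <<'E'
from m import *
s=get_state();print(s["force"].round(1),delta(pad+n*.0185,Rt))
E
```

```text
time_s: 6.75
ee_pos: [0.5679, 0.2037, 0.0767]
ee_rot: [-0.024, 0.965, 0.096, 0.241]
force: [-0.3, 0.0, -0.9]
opening: 0.444
[-0.3  0.  -0.9] (array([-0.20599579,  0.74197166,  8.9736867 ]), array([ 0.02128311, -0.05614271,  0.01070219]))
time_s: 7.12
ee_pos: [0.5697, 0.2041, 0.0729]
ee_rot: [-0.024, 0.965, 0.096, 0.241]
force: [-0.8, -0.0, -1.1]
opening: 0.445
[-0.8 -0.  -1.1] (array([-0.0435127,  0.7413521,  4.7927471]), array([ 0.02258812, -0.04195565,  0.01312574]))
```

Creep down until contact.

```bash
python3 -m creep '[0,0,0.0015,0,0,0,35, 0,0,0.003,0,0,0,35, 0,0,0.003,0,0,0,35]'; python3 -m creep '[0,0,0.001,0,0,0,35, 0,0,0.001,0,0,0,35]';python3 - <<'E'
from m import *
s=get_state();print(s["force"].round(1),delta(pad+n*.0185,Rt))
a,d=snap("side","side6");cv2.imwrite("pics/crop8.png",cv2.resize(a[185:275,180:280,::-1],(660,594),interpolation=3))
E
```

```text
time_s: 7.5
ee_pos: [0.5711, 0.2043, 0.0702]
ee_rot: [-0.024, 0.965, 0.096, 0.241]
force: [0.5, -0.9, -0.3]
opening: 0.448
time_s: 7.75
ee_pos: [0.5716, 0.2043, 0.0695]
ee_rot: [-0.024, 0.965, 0.096, 0.241]
force: [-1.2, -3.9, 2.9]
opening: 0.445
[-1.2 -3.9  2.9] (array([-0.13880579,  0.5699198 ,  0.87370274]), array([ 0.03277549, -0.04960755,  0.00648741]))
```

View pics/crop8.png

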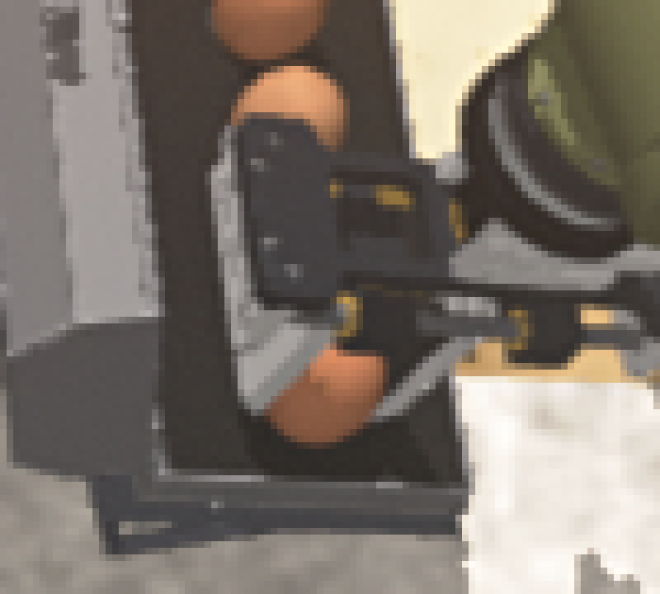

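Light contact with a sideways push toward -y, so the egg touches the +y side of the hole. Ease 1.2 mm toward -y, then lower.

```bash
python3 -m creep '[0,0.0012,0,0,0,0,35, 0,0.0012,0,0,0,0,35, 0,0.0012,0,0,0,0,35]'; python3 -m creep '[0,0,0.001,0,0,0,35, 0,0,0.001,0,0,0,35, 0,0,0.001,0,0,0,35]';python3 - <<'E'
from m import *
s=get_state();print(s["force"].round(1),Rt.T@s["force"],delta(pad+n*.0185,Rt))
E
```

```text
time_s: 8.18
ee_pos: [0.5717, 0.2034, 0.0694]
ee_rot: [-0.024, 0.965, 0.096, 0.241]
force: [-0.5, 0.2, 0.9]
opening: 0.447
time_s: 8.55
ee_pos: [0.5721, 0.2035, 0.0691]
ee_rot: [-0.024, 0.965, 0.096, 0.241]
force: [-9.8, -1.7, 10.9]
opening: 0.448
[-9.8 -1.7 10.9] [ -3.70484908  -0.23509329 -14.32092787] (array([-0.21019722, -0.28097079,  0.35892447]), array([ 0.01526229, -0.05527162,  0.02052515]))
```

```bash
python3 -m creep '[-0.0004,0,-0.0008,0,0,0,35, -0.0004,0,-0.0008,0,0,0,44, -0.0004,0,-0.0008,0,0,0,47, -0.0004,0,-0.0008,0,0,0,50, -0.0004,0,-0.0008,0,0,0,56, -0.0004,0,-0.0008,0,0,0,62, -0.0004,0,-0.0008,0,0,0,62]'; python3 -m creep '[0,0,-0.015,0,0,0,64, 0,0,-0.05,0,0,0,64, 0,0,-0.1,0,0,0,64, 0,0,-0.15,0,0,0,64, 0,0,-0.18,0,0,0,64,0,0,-0.18,0,0,0,64]'
python3 - <<'E'
from m import *
s=get_state();print(s["ee_pos"])
a,d=snap("side","side7");b,d2=snap("top","top7")
e=np.hstack([cv2.resize(a[150:280,170:270,::-1],(400,520),interpolation=3),cv2.resize(b[80:210,130:230,::-1],(400,520),interpolation=3)]);cv2.imwrite("pics/crop9.png",e)
E
```

```text
time_s: 9.43
ee_pos: [0.5715, 0.2032, 0.069]
ee_rot: [-0.024, 0.965, 0.096, 0.241]
force: [0.0, 0.0, 0.2]
opening: 0.619
time_s: 10.18
ee_pos: [0.4884, 0.1869, 0.2308]
ee_rot: [-0.024, 0.965, 0.096, 0.243]
force: [-0.3, 0.3, -0.4]
opening: 0.638
[0.48835204 0.18689309 0.23075741]
```

View pics/crop9.png

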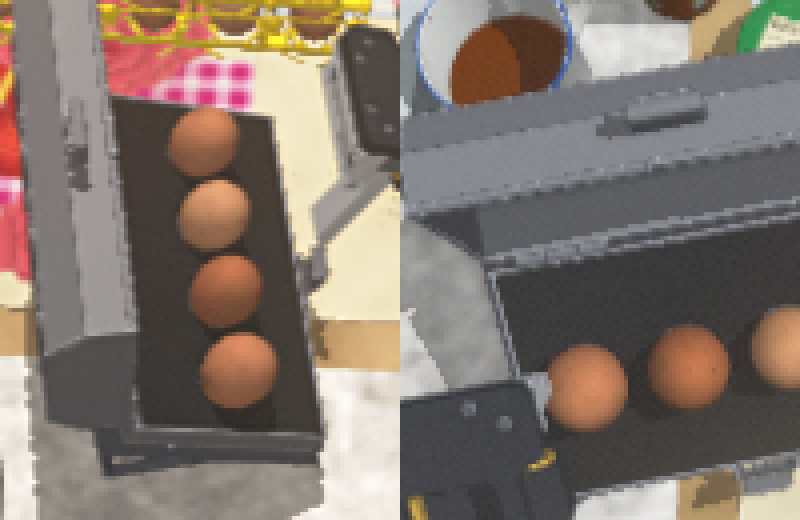

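Picture: the egg stands in the fourth cup in line with the other three (side crop (240,370)), matching their tilt. Now the lid: find its angle from the tab in both views.

```bash
cat >> m.py <<'E'
H=np.array([.6443,.1356,.0987])
def lid(th): return -X*np.cos(th)+n*np.sin(th), n*np.cos(th)+X*np.sin(th)
def tab(th): f,l=lid(th); return H+.1455*f+.0215*l
def wall(th): f,l=lid(th); return H+.1335*f+.05*l
E
python3 - <<'E'
from m import *
p,g=tri((189,186),(196.5,108));print("tab tri",p,g)
for th in(1.85,1.9,1.95,2.0,2.05,2.1,2.2): print(th,tab(th).round(4),np.round(proj("side",tab(th)),1),np.round(proj("top",tab(th)),1))
print("hinge",np.round(proj("side",H),1),np.round(proj("top",H),1))
w=p-H;print(np.dot(w,Y),np.hypot(w@X,w@n))
D=cloud("top",np.load("pics/top7.npy"));
for v in range(96,122,3): print(v,D[v,188:206:4].round(3).tolist())
# case-egg poses after
for nme,s,t in(("a",(217,212,238,234),(191,160,214,182)),("b",(214,194,234,213),(217,156,240,177))):
    a=blob("side","side7",s)[0];b=blob("top","top7",t)[0];print(nme,a.round(1),b.round(1),tri(a,b)[0].round(4))
E
```

```text
tab tri [0.65334721 0.13809452 0.23548897] 0.0036151392842420594
1.85 [0.6353 0.1338 0.2455] [196.2 182. ] [197.6 117.3]
1.9 [0.6425 0.1352 0.2458] [192.8 182.4] [196.8 113.1]
1.95 [0.6497 0.1367 0.2457] [189.5 182.9] [196.1 109. ]
2.0 [0.6569 0.1381 0.2452] [186.2 183.4] [195.4 105.1]
2.05 [0.664  0.1395 0.2444] [182.9 184.1] [194.8 101.2]
2.1 [0.6711 0.141  0.2432] [179.7 184.8] [194.2  97.5]
2.2 [0.6852 0.1438 0.2398] [173.4 186.4] [193.1  90.5]
hinge [197.8 212.4] [207.7 136.3]
0.0006733939198145644 0.13710887584275544
96 [[0.769, 0.197, 0.001], [0.769, 0.187, 0.003], [0.771, 0.179, -0.003], [0.683, 0.135, 0.22], [0.682, 0.127, 0.223]]
99 [[0.677, 0.156, 0.222], [0.676, 0.148, 0.224], [0.676, 0.141, 0.225], [0.676, 0.134, 0.225], [0.675, 0.126, 0.226]]
102 [[0.669, 0.154, 0.227], [0.669, 0.147, 0.228], [0.667, 0.139, 0.232], [0.657, 0.128, 0.26], [0.667, 0.125, 0.232]]
105 [[0.653, 0.149, 0.257], [0.651, 0.141, 0.26], [0.652, 0.135, 0.26], [0.651, 0.128, 0.26], [0.652, 0.121, 0.26]]
108 [[0.647, 0.148, 0.257], [0.647, 0.142, 0.258], [0.647, 0.135, 0.258], [0.647, 0.128, 0.257], [0.65, 0.123, 0.25]]
111 [[0.644, 0.149, 0.252], [0.646, 0.143, 0.247], [0.648, 0.137, 0.242], [0.65, 0.131, 0.236], [0.65, 0.125, 0.234]]
114 [[0.644, 0.152, 0.238], [0.644, 0.145, 0.236], [0.645, 0.138, 0.235], [0.645, 0.132, 0.233], [0.645, 0.125, 0.234]]
117 [[0.64, 0.152, 0.234], [0.64, 0.145, 0.234], [0.64, 0.138, 0.234], [0.639, 0.131, 0.237], [0.637, 0.123, 0.242]]
120 [[0.634, 0.152, 0.235], [0.632, 0.144, 0.24], [0.633, 0.138, 0.238], [0.633, 0.131, 0.238], [0.634, 0.124, 0.234]]
a [226.1 222.2] [201.8 171.5] [0.5747 0.149  0.0776]
b [223.3 203. ] [227.4 166.5] [0.5853 0.0959 0.0782]
```

```bash
cat >> m.py <<'E'
R2=np.c_[Y,X,-n]
E
python3 - <<'E'
from m import *
print(get_state()["joints"].round(2));T=tab(1.95)
for p in([.5,.16,.33],T+n*.06,T+n*.03,T-n*.005): print(delta(p,R2))
E
```

```text
[ 0.33 -0.04  1.93 -0.09  0.77  0.18]
(array([ 53.64814701,  28.48976198, -87.40974776]), array([ 5.17180247e-02, -2.31073124e-02, -8.99834325e+01]))
(array([139.52869166,  80.69079279,  -6.11377961]), array([ 5.17180247e-02, -2.31073124e-02, -8.99834325e+01]))
(array([139.50375028,  80.68125191,  23.88620851]), array([ 5.17180247e-02, -2.31073124e-02, -8.99834325e+01]))
(array([139.474652  ,  80.67012088,  58.88619464]), array([ 5.17180247e-02, -2.31073124e-02, -8.99834325e+01]))
```

```bash
python3 -m creep '[0.03,0.02,-0.05,0,0,-10,64, 0.054,0.028,-0.087,0,0,-20,64, 0.054,0.028,-0.087,0,0,-40,64, 0.054,0.028,-0.087,0,0,-60,64, 0.054,0.028,-0.087,0,0,-90,64, 0.054,0.028,-0.087,0,0,-90,64, 0.054,0.028,-0.087,0,0,-90,64, 0.054,0.028,-0.087,0,0,-90,64, 0.1,0.06,-0.05,0,0,-90,64, 0.1395,0.0807,-0.006,0,0,-90,64, 0.1395,0.0807,-0.006,0,0,-90,64, 0.1395,0.0807,-0.006,0,0,-90,64]'
python3 - <<'E'
from m import *
s=get_state();print(s["joint_efforts"].round(1),s["joints"].round(2));T=tab(1.95)
print(delta(T-n*.005,R2))
a,d=snap("side","side8");b,d2=snap("top","top8")
e=np.hstack([cv2.resize(a[120:250,150:250,::-1],(400,520),interpolation=3),cv2.resize(b[60:190,150:250,::-1],(400,520),interpolation=3)]);cv2.imwrite("pics/crop10.png",e)
E
```

```text
time_s: 11.78
ee_pos: [0.6221, 0.1311, 0.2972]
ee_rot: [0.153, 0.615, 0.75, 0.186]
force: [-0.1, 0.1, 0.5]
opening: 0.639
[ -0.9 -44.2 -37.5   0.1  -1.3  -0.1] [ 0.14  0.17  1.54  0.03  0.94 -1.64]
(array([ 0.08033865,  0.70414   , 63.68046069]), array([-0.09853056,  0.02189158, -0.01178764]))
```

View pics/crop10.png

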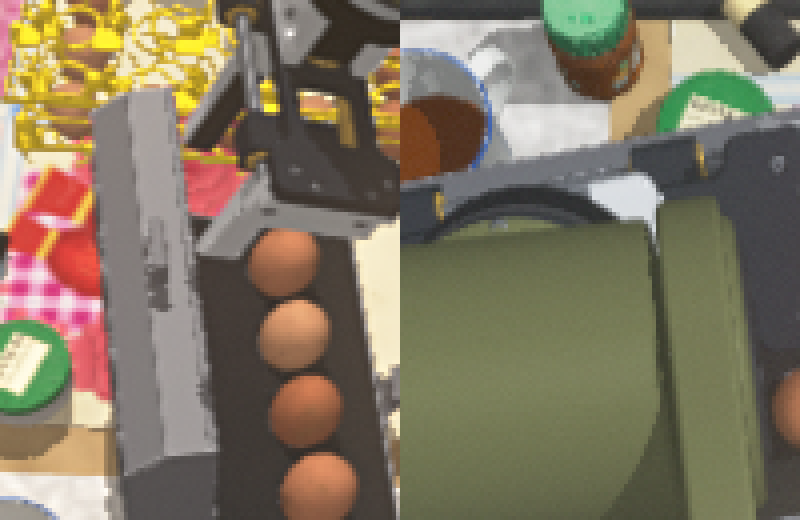

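```bash
python3 -m creep '[0,0,0.025,0,0,0,64, 0,0,0.045,0,0,0,64, 0,0.0005,0.058,0,0,0,64, 0,0.0005,0.0615,0,0,0,64, 0,0.0005,0.0615,0,0,0,64]';  python3 - <<'E'
from m import *
print(delta(tab(1.95)-n*.005,R2), get_state()["force"].round(1))
E
```

```text
time_s: 12.5
ee_pos: [0.6511, 0.137, 0.2451]
ee_rot: [0.154, 0.615, 0.75, 0.187]
force: [0.2, -0.5, 0.1]
opening: 0.638
(array([-0.0172791 , -1.00283049,  3.79483599]), array([0.0625279 , 0.02140333, 0.016847  ])) [ 0.2 -0.5  0.1]
```

```bash
python3 -m creep '[0,-0.0005,0.002,0,0,0,55, 0,-0.0005,0.002,0,0,0,45, 0,-0.0005,0.002,0,0,0,40, 0,-0.0005,0.002,0,0,0,30, 0,-0.0005,0.002,0,0,0,25, 0,-0.0005,0.002,0,0,0,25]' 15;  python3 - <<'E'
from m import *
s=get_state();print(delta(tab(1.95)-n*.005,R2), s["force"].round(1))
o=s["ee_pos"]-tab(1.95)
for th in np.arange(1.95,-.01,-.15): print(round(th,2),(R2.T@(tab(th)-tab(1.95))*1000).round(1))
print((R2.T@(tab(.1)-tab(1.95))*1000).round(1),(R2.T@(tab(0)-tab(1.95))*1000).round(1))
E
```

```text
time_s: 13.25
ee_pos: [0.6516, 0.1369, 0.2429]
ee_rot: [0.154, 0.615, 0.75, 0.187]
force: [-0.7, -1.1, 2.1]
opening: 0.361
(array([ 0.12922099, -0.44360265,  1.66108161]), array([0.0613447 , 0.03156536, 0.01303937])) [-0.7 -1.1  2.1]
1.95 [0. 0. 0.]
1.8 [ -0.  -19.8  -9.6]
1.65 [ -0.  -40.9 -16.1]
1.5 [  0.  -62.7 -19.5]
1.35 [ -0.  -84.7 -19.5]
1.2 [  -0.  -106.5  -16.2]
1.05 [  -0.  -127.6   -9.7]
0.9 [-0.000e+00 -1.474e+02 -1.000e-01]
0.75 [  -0.  -165.6   12.3]
0.6 [  -0.  -181.8   27.3]
0.45 [  -0.  -195.5   44.6]
0.3 [  -0.  -206.5   63.7]
0.15 [  -0.  -214.5   84.2]
0.0 [  -0.  -219.3  105.7]
[   0.  -216.5   91.3] [   0.  -219.3  105.7]
```

```bash
python3 -m creep '[0,-0.010,-0.005,0,0,0,25, 0,-0.0198,-0.0096,0,0,0,25, 0,-0.030,-0.0132,0,0,0,25, 0,-0.0409,-0.0161,0,0,0,25, 0,-0.0518,-0.0182,0,0,0,25, 0,-0.0627,-0.0195,0,0,0,25, 0,-0.0627,-0.0195,0,0,0,25]';  python3 - <<'E'
from m import *
s=get_state();print(R2.T@(s["ee_pos"]-tab(1.5))*1000,s["force"].round(1),R2.T@s["force"], s["joint_efforts"].round(1))
E
```

```text
time_s: 14.12
ee_pos: [0.5877, 0.1242, 0.2304]
ee_rot: [0.154, 0.615, 0.75, 0.187]
force: [-0.0, -3.1, 0.8]
opening: 0.36
[-0.10477247 -0.36672385  3.28310192] [-0.  -3.1  0.8] [-3.02653914 -0.19727524 -0.98595368] [  2.1 -44.6 -35.    0.7  -1.3  -0. ]
```

```bash
python3 -m creep '[0,-0.011,-0.0003,0,0,0,25, 0,-0.022,0,0,0,0,25, 0,-0.033,0.0013,0,0,0,25, 0,-0.0438,0.0033,0,0,0,25, 0,-0.0545,0.0062,0,0,0,25, 0,-0.0649,0.0098,0,0,0,25, 0,-0.075,0.0143,0,0,0,25, 0,-0.0847,0.0194,0,0,0,25, 0,-0.094,0.0253,0,0,0,25, 0,-0.1029,0.0318,0,0,0,25, 0,-0.1029,0.0318,0,0,0,25]';  python3 - <<'E'
from m import *
s=get_state();print(R2.T@(s["ee_pos"]-tab(.75))*1000,s["force"].round(1),R2.T@s["force"], s["joint_efforts"].round(1))
E
```

```text
time_s: 15.5
ee_pos: [0.5125, 0.1091, 0.1525]
ee_rot: [0.153, 0.615, 0.75, 0.186]
force: [-1.9, -6.5, 0.9]
opening: 0.359
[-0.13286073 -1.60775323  4.33385094] [-1.9 -6.5  0.9] [-5.98228718 -2.35445674 -2.25358994] [  3.  -34.8 -32.    0.9  -1.8  -0.1]
```

```bash
python3 -m creep '[-0.0005,-0.0083,0.0073,0,0,0,25, -0.001,-0.0162,0.015,0,0,0,25, -0.001,-0.0233,0.0234,0,0,0,25, -0.001,-0.0299,0.0323,0,0,0,25, -0.001,-0.0357,0.0417,0,0,0,25, -0.001,-0.0409,0.0514,0,0,0,25, -0.001,-0.0453,0.0615,0,0,0,25, -0.001,-0.048,0.069,0,0,0,25, -0.001,-0.0489,0.0719,0,0,0,25, -0.001,-0.0489,0.0719,0,0,0,25]';  python3 - <<'E'
from m import *
s=get_state();print(R2.T@(s["ee_pos"]-tab(.15))*1000,s["force"].round(1),R2.T@s["force"], s["joint_efforts"].round(1))
E
```

```text
time_s: 16.75
ee_pos: [0.503, 0.1069, 0.0659]
ee_rot: [0.152, 0.615, 0.751, 0.186]
force: [-5.6, 2.4, -0.3]
opening: 0.359
[-0.41514555 -2.00886346  4.28423722] [-5.6  2.4 -0.3] [ 3.4549372  -4.53187426 -2.11481729] [ -2.  -39.3 -29.8  -0.2  -2.6  -0. ]
```

```bash
python3 -m creep '[0,-0.001,0.004,0,0,0,25, 0,-0.002,0.008,0,0,0,25, 0,-0.002,0.011,0,0,0,25, 0,-0.0025,0.014,0,0,0,25, 0,-0.0025,0.014,0,0,0,25]' 40;  python3 - <<'E'
from m import *
s=get_state();print(R2.T@(s["ee_pos"]-tab(0))*1000,s["force"].round(1),R2.T@s["force"])
E
python3 -m creep '[0,-0.0005,0.0025,0,0,0,25, 0,-0.001,0.005,0,0,0,25, 0,-0.001,0.0075,0,0,0,25, 0,-0.001,0.0075,0,0,0,25]';  python3 - <<'E'
from m import *
s=get_state();print(R2.T@(s["ee_pos"]-tab(0))*1000,s["force"].round(1),R2.T@s["force"])
E
```

```text
time_s: 17.38
ee_pos: [0.5064, 0.1077, 0.0518]
ee_rot: [0.151, 0.615, 0.751, 0.185]
force: [-9.4, 1.8, -1.7]
opening: 0.36
[-0.35350613 -0.72897222 -3.11578175] [-9.4  1.8 -1.7] [ 3.58860155 -8.58990721 -2.6763048 ]
time_s: 17.88
ee_pos: [0.509, 0.1082, 0.0448]
ee_rot: [0.151, 0.615, 0.751, 0.185]
force: [-9.6, 2.2, -2.0]
opening: 0.356
[-0.37458514 -1.6947125   4.31151966] [-9.6  2.2 -2. ] [ 4.05229442 -8.85357603 -2.46013483]
```

```bash
python3 -m creep '[0,0.0005,0.002,0,0,0,25, 0,0.0005,0.003,0,0,0,25, 0,0.0005,0.003,0,0,0,25]';  python3 - <<'E'
from m import *
s=get_state();print(R2.T@(s["ee_pos"]-tab(0))*1000,R2.T@s["force"])
b,d=snap("side","side9");C=cloud("side",d).reshape(-1,3)
q=C-H;q=np.c_[q@X,q@Y,q@n]
s=(q[:,0]>-.12)&(q[:,0]<-.02)&(q[:,1]>-.11)&(q[:,1]<.11)&(q[:,2]>.03)&(q[:,2]<.085);A=q[s]
for _ in range(4):
    c=np.linalg.lstsq(np.c_[A[:,:2],np.ones(len(A))],A[:,2],rcond=None)[0];r=A[:,2]-np.c_[A[:,:2],np.ones(len(A))]@c;A=A[abs(r)<.004]
print(len(A),"lid plane slope x (=-angle)",c)
E
```

```text
time_s: 18.25
ee_pos: [0.5104, 0.1085, 0.0424]
ee_rot: [0.151, 0.615, 0.751, 0.185]
force: [-16.6, -1.0, 4.5]
opening: 0.359
[-0.352451   -1.54079053  7.07571831] [  2.31544879 -12.44658146 -11.73385264]
2421 lid plane slope x (=-angle) [-0.040914    0.00042599  0.05287917]
```

```bash
python3 -m creep '[0,-0.001,0.001,0,0,0,25, 0,-0.001,0.002,0,0,0,25, 0,-0.0015,0.003,0,0,0,25, 0,-0.0015,0.003,0,0,0,25]';  cat > lp.py <<'E'
from m import *
import sys
def lidplane(name,cam="side"):
    b,d=snap(cam,name);C=cloud(cam,d).reshape(-1,3)
    q=C-H;q=np.c_[q@X,q@Y,q@n]
    s=(q[:,0]>-.12)&(q[:,0]<-.02)&(q[:,1]>-.11)&(q[:,1]<.11)&(q[:,2]>.03)&(q[:,2]<.085);A=q[s]
    for _ in range(4):
        c=np.linalg.lstsq(np.c_[A[:,:2],np.ones(len(A))],A[:,2],rcond=None)[0];r=A[:,2]-np.c_[A[:,:2],np.ones(len(A))]@c;A=A[abs(r)<.004]
    print(cam,len(A),"slope,_,z",c.round(4))
s=get_state();print(R2.T@(s["ee_pos"]-tab(0))*1000,R2.T@s["force"]);lidplane(sys.argv[1])
E
python3 lp.py side10
```

```text
time_s: 18.8
ee_pos: [0.5114, 0.1087, 0.0396]
ee_rot: [0.152, 0.615, 0.751, 0.186]
force: [-9.2, 3.0, -0.3]
opening: 0.353
[-0.38470757 -1.97008027 10.07012747] [ 4.70874473 -7.62492388 -3.66169315]
side 2437 slope,_,z [-0.0213  0.0023  0.0528]
```

```bash
python3 -m creep '[0,-0.001,0.001,0,0,0,25, 0,-0.001,0.002,0,0,0,25, 0,-0.001,0.0025,0,0,0,25, 0,-0.001,0.0025,0,0,0,25]'; python3 lp.py side11
```

```text
time_s: 19.35
ee_pos: [0.5123, 0.1088, 0.0372]
ee_rot: [0.152, 0.615, 0.751, 0.186]
force: [-5.0, 4.1, -3.4]
opening: 0.357
[-0.4409873  -2.32377538 12.55004117] [ 5.00365939 -5.24074169  1.07446823]
side 2435 slope,_,z [-0.0049  0.0011  0.0527]
```

```bash
python3 -m creep '[0,-0.0005,0.001,0,0,0,25, 0,-0.0005,0.002,0,0,0,25, 0,-0.0005,0.002,0,0,0,25]'; python3 lp.py side12
```

```text
time_s: 19.77
ee_pos: [0.5129, 0.1089, 0.0356]
ee_rot: [0.153, 0.615, 0.751, 0.186]
force: [-9.5, 2.8, 4.2]
opening: 0.356
[-0.4063051  -2.47351608 14.26186109] [ 4.59287937 -5.79262065 -7.8173447 ]
side 2448 slope,_,z [0.0014 0.0024 0.0524]
```

```bash
python3 -m creep '[0,-0.0005,0.0015,0,0,0,38, 0,-0.0005,0.0015,0,0,0,45, 0,-0.0005,0.0015,0,0,0,55, 0,-0.0005,-0.01,0,0,0,60, 0,-0.0005,-0.04,0,0,0,60, 0,-0.0005,-0.08,0,0,0,20, 0,-0.0005,-0.08,0,0,0,0, 0,-0.0005,-0.08,0,0,0,0, 0,-0.0005,-0.08,0,0,0,0]'; python3 lp.py side13
python3 - <<'E'
from m import *
print(delta(H-.122*X+.0525*n,R2))
E
```

```text
time_s: 20.95
ee_pos: [0.4769, 0.1011, 0.106]
ee_rot: [0.153, 0.615, 0.75, 0.187]
force: [-0.3, -0.0, 0.3]
opening: 0.214
[ -1.07205904  -1.94938135 -65.15745497] [ 0.00214675 -0.07710701 -0.4204321 ]
side 2437 slope,_,z [0.0011 0.0009 0.0525]
(array([ 1.08169462, 25.46166056, 34.12651265]), array([-0.0499936 ,  0.01513409,  0.00804453]))
```

Slope stays 0.001 rad after release. One confirming press on the front edge with the fingers shut.

```bash
python3 -m creep '[0.001,0.0255,0,0,0,0,0, 0.001,0.0255,0,0,0,0,0, 0.001,0.0255,0.02,0,0,0,0, 0.001,0.0255,0.028,0,0,0,0, 0.001,0.0255,0.0315,0,0,0,0, 0.001,0.0255,0.0315,0,0,0,0]'; python3 -m creep '[0,0,0.001,0,0,0,0, 0,0,0.002,0,0,0,0, 0,0,0.003,0,0,0,0, 0,0,0.003,0,0,0,0]'; python3 lp.py side14
```

```text
time_s: 21.75
ee_pos: [0.5133, 0.1093, 0.091]
ee_rot: [0.154, 0.615, 0.75, 0.187]
force: [0.9, 0.2, -0.7]
opening: 0.002
time_s: 22.25
ee_pos: [0.5149, 0.1096, 0.0884]
ee_rot: [0.154, 0.615, 0.75, 0.187]
force: [-0.8, -0.9, 0.1]
opening: 0.008
[ -0.1125176  24.1691794 -31.3606018] [-0.68785248 -0.77878097 -0.52998622]
side 2367 slope,_,z [-0.0037  0.0016  0.0523]
```

```bash
python3 -m creep '[0,0,0.001,0,0,0,0, 0,0,0.0015,0,0,0,0, 0,0,0.0015,0,0,0,0]'; python3 -m creep '[0,0,0.0007,0,0,0,0, 0,0,0.0015,0,0,0,0, 0,0,0.0015,0,0,0,0]'; python3 lp.py side15
```

```text
time_s: 22.68
ee_pos: [0.5156, 0.1098, 0.0871]
ee_rot: [0.154, 0.615, 0.75, 0.187]
force: [-0.6, -0.1, 0.1]
opening: 0.003
time_s: 23.05
ee_pos: [0.5163, 0.1099, 0.0858]
ee_rot: [0.154, 0.615, 0.75, 0.187]
force: [-0.8, -0.3, 0.1]
opening: 0.011
[ -0.08769462  24.16794829 -28.35016286] [-0.13768001 -0.67465215 -0.50542997]
side 2416 slope,_,z [-0.0021  0.0005  0.0523]
```

```bash
python3 -m creep '[0,0,0.001,0,0,0,0, 0,0,0.002,0,0,0,0, 0,0,0.002,0,0,0,0]'; python3 -m creep '[0,0,0.0007,0,0,0,0, 0,0,0.0015,0,0,0,0, 0,0,0.0015,0,0,0,0]'; python3 lp.py side16
```

```text
time_s: 23.48
ee_pos: [0.5172, 0.1101, 0.0844]
ee_rot: [0.154, 0.615, 0.75, 0.187]
force: [-10.7, -3.2, 11.9]
opening: 0.005
time_s: 23.85
ee_pos: [0.5177, 0.1102, 0.0838]
ee_rot: [0.154, 0.615, 0.75, 0.187]
force: [-23.7, -5.1, 28.3]
opening: 0.004
[ -0.06285456  24.54643338 -25.94759509] [ -0.39341018  -8.13595258 -36.424875  ]
side 2406 slope,_,z [-0.0032  0.0022  0.0521]
```

Stiff at 36 N with no further motion: shut. Retreat and take a last look.

```bash
python3 -m creep '[0,0,-0.01,0,0,0,0, 0,0,-0.04,0,0,0,0, 0,0,-0.09,0,0,0,0, 0,-0.03,-0.14,0,0,0,0, 0,-0.03,-0.14,0,0,0,0, 0,-0.03,-0.14,0,0,0,0]'; python3 lp.py side17
python3 - <<'E'
from m import *
b,d=snap("top","top17");a=cv2.imread("pics/side17.png");print(get_state()["time_s"])
cv2.imwrite("pics/crop12.png",np.hstack([cv2.resize(a[130:290,150:310],(400,400),interpolation=3),cv2.resize(b[80:240,110:270,::-1],(400,400),interpolation=3)]))
E
```

```text
time_s: 24.65
ee_pos: [0.4277, 0.0922, 0.192]
ee_rot: [0.154, 0.615, 0.75, 0.187]
force: [-0.4, -1.2, -0.5]
opening: 0.003
[-1.06687904e-01 -5.68736903e+00 -1.64591132e+02] [-1.05259291 -0.82099538  0.16885096]
side 2448 slope,_,z [0.0026 0.0008 0.0526]
24.75
```

View pics/crop12.png

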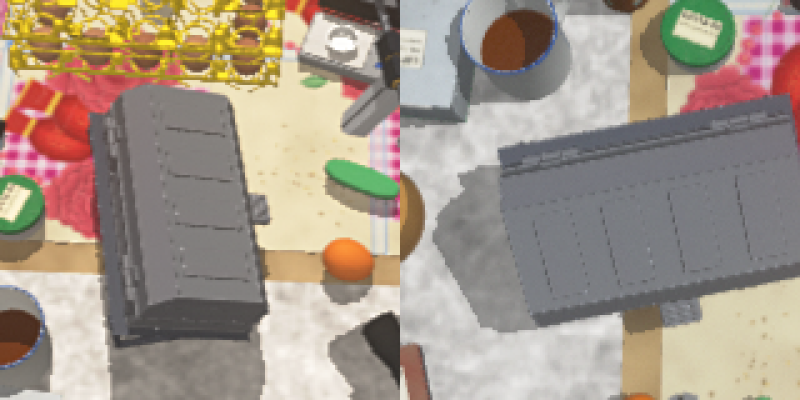

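The lid is flush on the base in both views and the gripper is clear of everything. Handing in.

```bash
python3 -c "from workcell import *; print(job_done())"
```

```text
the job is handed in; nothing more can be done
None
```

I packed the last egg, pointed end down, into the empty cup, swung the lid down by its tab, and pressed it shut. I handed the job in at about 24.8 s of the 58 s.

**Egg:** It was gripped at 20 N and eased into the cup; the most force I read while seating it was about 14 N. After release, both views showed it in line with the other three, with the same lean. I re-measured two of those three afterwards and neither had moved.

**Lid:** The fitted plane of the lid's top read 0.003 rad or less from shut after I let go and again after the final press. That press on the front edge took 36 N with almost no give. The last pictures show the lid flush on the base and the gripper clear.

**Checks that disagreed or were missing:**
- **Catch:** I never saw a clean snap. I judged it caught because the resistance at the tab peaked near 12 N, dropped away and then came back, and because the lid stayed shut when released.
- **Height offset:** The final contact was about 2.5 mm lower than my estimate of the hinge height predicted. I put that down to calibration error.
- **Rack:** A tall rack shows in the images where the arm works, and the arm passed through it. No unusual joint efforts appeared when I checked them, so I treated it as not solid.

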